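Check the plate gap of a casting cassette with a taper gauge

TASK

Set the casting cassette upright on the casting stand, its foot channel fully down over the narrow raised rail and centred along it, and let go. Then take the taper gauge from its rest and slide the blade straight down between the cassette's two plates, square to them and near the middle, until it drags snugly on both without prising the sprung plate away. Finish while still holding the gauge at that depth, and leave the other things on the bench alone.

Things in the scene. Friction and masses are not known exactly. Their poses are not given: they have to be found in the camera images.
- cassette: loose upright white frame, 54 mm thick (x), 120 wide (y), 95 tall, 0.5 to 0.8 kg; on the bench at the start. Origin: centre of its underside. Underneath, a channel 34 mm wide, 8 deep runs along y. It holds two upright plates facing each other across x, 98 mm wide; their tops are 100.5 mm above the origin, open upward. Half a turn also fits the stand.
- cassette_grip (a point): middle of the cassette, 85 mm above its origin, between two rigid rails along y (75 to 95 mm above the origin) whose outer faces are 54 mm apart: lift it here, closing on the rails along x from above. 17 mm thumbscrew heads stand out of the back (+x) rail at y = -36 and +36 mm: keep the fingers within 20 mm of y = 0.
- front_plate: clear glass plate, 6 x 98 x 82 mm, on the -x side of the gap. Its inner face stands at x = -3 mm in the cassette; springs hold it against stops with 3 N and it gives way towards -x at 3 N per mm. Origin: middle of the inner face.
- back_plate: white ceramic plate, 6 x 98 x 82 mm, on the +x side of the gap, rigidly held by the thumbscrews; its inner face stands somewhere between x = +3 and +5.2 mm in the cassette, so the gap is 6 to 8.2 mm, different each time. Origin: middle of the inner face.
- front_lip (a point): middle of the top edge of the front plate's inner face
- back_lip (a point): middle of the top edge of the back plate's inner face; the gap lies between this and front_lip
- stand: fixed casting stand: aluminium base plate 110 (x) x 170 (y) mm, its top 18 mm above the bench, with a narrow white rail 30 mm wide (x), 150 mm long (y) along its middle. Origin: under its centre, on the bench. The seated cassette's x and y lie along the stand's (or both reversed) and its origin is 37 mm above the bench.
- rail_top (a point): centre of the rail's black rubber top, 45 mm above the bench
- gauge: loose steel taper gauge, 146 mm long, 0.11 kg. Origin: its tip, z up. Blade 14 mm wide (y), 90 long, its thickness (x) growing evenly from 2 mm at the tip to 11 mm at the grip, so it meets the plates 40 to 62 mm deep. Grip 17 (x) x 24 (y) x 56 mm tall; its shoulders lie on the rest, the blade hangs down.
- gauge_tip (a point): the gauge's tip. Pushed down between the plates the gauge starts to drag at 3 to 4 N, growing about 0.4 N per mm of depth (friction about 0.6): 6 to 7 N is snug, 11 N prises the sprung plate 2 mm back.
- gauge_grip (a point): point on the gauge's axis 122 mm above the tip, where to hold it by closing the fingers along its x
- gauge_rest: fixed aluminium bridge, 64 (x) x 124 (y) mm over its feet, top plate 64 x 80 mm with its top 103 mm above the bench and a slot 13.5 (x) x 16.5 (y) mm in its centre, from which the gauge is lifted straight up. Origin: under its centre, on the bench.
- pot: specimen pot with an orange lid, 63 mm wide, 61 mm tall; leave alone
- pot_two: a second such pot; leave alone
There are look-alikes about, which are no part of the job. Several things have the shape of the gauge; the one meant has the colours described above.

How it is judged:
On the way, in this order (a step that is already met when the one before it is completed fails the run):
1. the cassette stands seated on the rail and has been let go (z of cassette in the frame of stand between 0.034 and 0.0395 m and x of cassette in the frame of stand between -0.004 and 0.004 m and y of cassette in the frame of stand between -0.02 and 0.02 m and angle between cassette's own z axis and vertical below 0.05 rad and contact force between the fingers and cassette below 0.1 N), for 0.2 s.
2. the gauge has been lifted out of its rest (height (world z) of gauge_tip above 0.11 m), for 0.1 s.
At the end, for the whole second after the job is handed in: Cassette seated on the rail (4 mm across, 20 mm along, 0.05 rad), untouched; blade within 30 mm of mid-mouth, upright 0.1 rad, square 0.12 rad, 30 to 80 mm deep, pressing each plate with over 1.5 N, front plate given way under 2 mm; fingers still hold the gauge, all at rest (z of cassette in the frame of stand between 0.034 and 0.0395 m and x of cassette in the frame of stand between -0.004 and 0.004 m and y of cassette in the frame of stand between -0.02 and 0.02 m and angle between cassette's own z axis and vertical below 0.05 rad and contact force between the arm and cassette below 0.1 N and z of gauge_tip in the frame of cassette between 0.019 and 0.07 m and y of gauge_tip in the frame of cassette between -0.03 and 0.03 m and contact force between gauge and front_plate above 1.5 N and contact force between gauge and back_plate above 1.5 N and x of front_lip in the frame of cassette above -0.005 m and angle between gauge's own z axis and vertical below 0.1 rad and angle between the x axis of gauge and the x axis of cassette, either way round below 0.12 rad and contact force between the fingers and gauge above 2 N and linear speed of each of gauge, cassette below 0.01 m/s); the arm keeps its last pose, push and grip.
It fails at once if the sprung plate is prised back by more than 3.5 mm (x of front_lip in the frame of cassette below -0.0065 m).
It fails at once if the cassette is tipped over (angle between cassette's own z axis and vertical above 0.5 rad).
It fails at once if a specimen pot is pushed more than 20 mm (distance of any of pot, pot_two from where it was at the start of the episode above 0.02 m).
It also fails if it takes over 59 s, if anything falls off the work surface, if the arm or the gripper's body presses on something with over 40 N, if the wrist force passes 120 N, or if a joint passes its speed limit or range.

ROBOT

A 6-joint arm with a two-finger parallel gripper is mounted at the origin on a cart in front of the work surface, level with it; the furniture and walls round the work are solid. World frame = base frame: x ahead of the robot, y to its left, z up, the work surface at z = 0. Lengths are in m, angles in rad, forces in N, time in s.
With the tool pointing down it reaches from about 0.35 to 0.975 m from the base axis. Payload 4.9 kg.
Tool frame: the origin (TCP) lies at the very end of the fingers, on their centre line; the grasp point (between the pads) lies 19 mm behind it; z points along the fingers, y is the line along which they close (so a half turn about z gives the same grasp; the last joint's range is limited). The gripper opens to 85 mm and grips with 20 to 120 N. Pads are 22 mm wide; open, the fingers measure 114 mm over their backs; the gripper's body (76 mm by 85 mm) begins 54 mm behind the grasp point. The pads swing forward as they close: fully open they stand 13 mm farther back than shut.
Start: joints at [1.15, 0.053, 1.613, -0, 1.476, -0.119], TCP at [0.186, 0.597, 0.231] pointing down, gripper open.
Joint ranges: [-3.01, 3.01], [-1.01, 2.22], [0.06, 2.58], [-1.02, 4.17], [0.09, 2.62], [-3.14, 3.14]. Speed limits (rad/s): [2.57, 2.57, 3.14, 3.14, 3.14, 3.14].

INTERFACE

Orientations are given as a rotation vector (axis times angle).
In Python, from station import get_obs, optics, ctrl gives the robot as it stands.
- The arm moves only by the shell command python3 -m pendant 'ROWS' [FORCE]. ROWS is JSON, a list of rows, each a list of 3 entries, a list of its own where there are three numbers: the shift along the tool's x, y, z in mm, then the turn, a rotation vector about the tool's x, y, z in rad, then the opening, from 0 (shut) to 1 (fully open). A call has 1 to 12 rows; each row shifts and turns the commanded pose from where the row before left it, along the tool's axes as they then stand; what a row does not reach is not made up. A row lasts 1/12 s, in which the tool goes at most 41.7 mm and 7.16 degrees, less where a joint would pass 70% of its speed; a pose out of reach is approached as far as the arm can. A call is refused whole if a number of a shift passes 41.7 or a number of a turn 0.125, either way. A call with a gripper value outside its range is refused whole. The fingers move at their own pace and stop on an object; FORCE is the grip in N (left out, the last holds). Time passes only in rows, so rows that do not move let the fingers close. It gives the time, the measured TCP pose, the force, the opening and the grip force at its end, in the units of the state.
- get_obs(): the state, without advancing time (a new reading comes with each control period).
- optics.get_image(name): name is "side" or "top" or "wrist"; returns the picture (480x640x3 uint8, red, green, blue); there is no depth.
- optics.camera_model(name): a dict with "fx", "fy", "cx", "cy" (pixels), "cam_to_world" (4x4, takes a point from camera to world coordinates). Camera axes: x right, y up, looking along -z (the intrinsics and any distortion apply to the point x, -y, -z); pixel columns grow to the right and rows downward; lengths in m; the calibration is good to about 2 mm. A picture is of the moment at which its call begins: read the wrist's pose just before it. camera_model takes no time and is no camera call; for the wrist camera it gives the pose at the moment of the call.
- ctrl.finish_job(): hands the job in; it is judged then, once.
The state is a dict: "t": time; "q": joint angles; "dq": joint speeds; "effort": joint torques, N m; "tool_pos": TCP position; "tool_rot": TCP orientation; "contact_force": force on the tool from outside, world axes, zero at the start; "wrist_torque": the same for the moment, N m; "opening": finger opening in m; "grip_force": force on a finger pad.
Only numpy, scipy, OpenCV 4.12 (cv2) and the standard library are available. Lean on these libraries where they do the work, as an engineer would, in place of code of your own. Each camera call takes 0.05 s, during which the arm holds its last target. There are 200 camera calls.

## Working session

There is one attempt and no reset: what is moved stays moved. The work goes in short steps, Python scripts to look and compute and a shell command to move; the robot and the scene stay as the last step left them, time stands still between calls to the robot, and variables do not carry over. Pictures are saved under pics/ and viewed, at most 10 in all, crops included, and the job is handed in when it is done.

```bash
mkdir -p pics; ls; python3 - <<'E'
from station import get_obs, optics
import cv2, numpy as np
for n in ("top","side","wrist"):
    m=optics.camera_model(n); im=optics.get_image(n)
    cv2.imwrite(f"pics/{n}0.png",im[:,:,::-1]); print(n,{k:np.round(v,4).tolist() if not isinstance(v,str) else v for k,v in m.items()})
print(get_obs())
E
```

```text
pics
top {'fx': 606.3331, 'fy': 606.3331, 'cx': 324.8834, 'cy': 231.2958, 'cam_to_world': [[0.0168, 0.9848, -0.1729, 0.333], [-0.9996, 0.0202, 0.0184, 0.0046], [0.0216, 0.1725, 0.9848, 1.2873], [0.0, 0.0, 0.0, 1.0]]}
side {'fx': 438.717, 'fy': 438.717, 'cx': 314.8089, 'cy': 247.0234, 'cam_to_world': [[0.8668, 0.3002, -0.3981, 0.1207], [-0.4984, 0.4975, -0.71, -0.735], [-0.0151, 0.8139, 0.5809, 0.6841], [0.0, 0.0, 0.0, 1.0]]}
wrist {'fx': 412.7954, 'fy': 412.7954, 'cx': 320.7708, 'cy': 236.3799, 'cam_to_world': [[0.298, -0.9213, -0.2499, 0.1211], [0.9546, 0.287, 0.08, 0.6157], [-0.002, -0.2624, 0.965, 0.3722], [0.0, 0.0, 0.0, 1.0]]}
{'t': 0.15, 'q': array([ 1.15001248e+00,  5.32562766e-02,  1.61401971e+00,  7.88435139e-06,
        1.47602080e+00, -1.19033517e-01]), 'dq': array([ 0.00072693, -0.00244934, -0.00466477,  0.00117132,  0.00123206,
        0.00012101]), 'effort': array([ 1.45398503e-04, -3.94242775e+01, -3.70720768e+01, -1.50957176e-04,
        4.60561219e-03,  2.24888788e-05]), 'tool_pos': array([0.18555276, 0.59628712, 0.23028922]), 'tool_rot': array([-4.72123676e-01, -3.10544596e+00,  2.57627129e-03]), 'contact_force': array([ 0.05972708,  0.08246818, -0.49421065]), 'wrist_torque': array([0.0420281 , 0.01396994, 0.03152616]), 'grip_force': 0.0, 'opening': 0.08554114068564567}
```

View pics/top0.png

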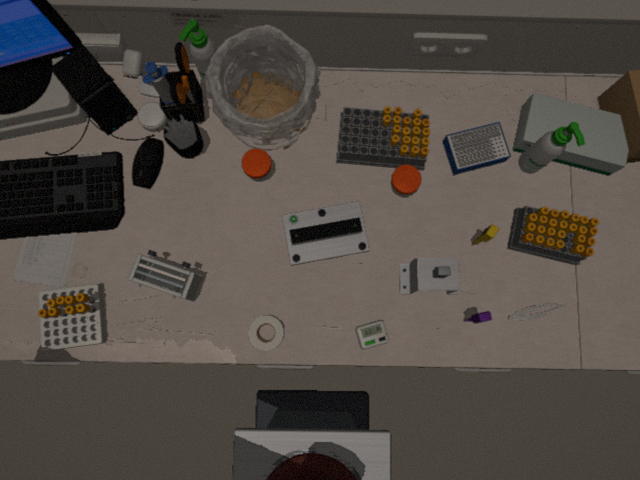

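View pics/side0.png

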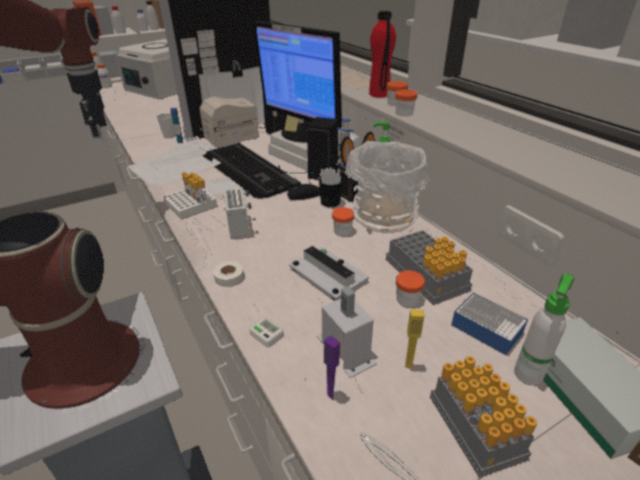

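Top view: the cassette is the white frame at (165,275), with its thumbscrews on the upper side at (152,254) and (200,268). The stand is at (326,233) and the rest with the steel gauge is at (430,275), gauge at (443,271).

Gauge candidates are steel (443,271), yellow (485,234) and purple (480,317), and I choose the steel one standing in the bridge. The cassette's only competitor is the white rack at (70,317), which holds orange vials. Next is a close crop to check these choices.

```bash
cat > h.py <<'E'
from station import get_obs, optics, ctrl
import cv2, numpy as np
from scipy.spatial.transform import Rotation as R
def ray(n,uv,m=None):
    m=m or optics.camera_model(n); T=np.array(m["cam_to_world"])
    d=np.array([(uv[0]-m["cx"])/m["fx"],-(uv[1]-m["cy"])/m["fy"],-1.])
    return T[:3,3],T[:3,:3]@d
def onz(n,uv,z,m=None):
    o,d=ray(n,uv,m); return (o+d*(z-o[2])/d[2])
def proj(n,p,m=None):
    m=m or optics.camera_model(n); T=np.array(m["cam_to_world"]); c=T[:3,:3].T@(np.array(p)-T[:3,3])
    return np.array([m["cx"]+m["fx"]*c[0]/-c[2], m["cy"]-m["fy"]*c[1]/-c[2]])
def tri(n1,u1,n2,u2):
    o1,d1=ray(n1,u1);o2,d2=ray(n2,u2);d1/=np.linalg.norm(d1);d2/=np.linalg.norm(d2)
    s=np.linalg.lstsq(np.c_[d1,-d2],o2-o1,rcond=None)[0];a=o1+s[0]*d1;b=o2+s[1]*d2
    return (a+b)/2,np.linalg.norm(a-b)
def totool(v):  # world vector -> tool axes
    return R.from_rotvec(get_obs()["tool_rot"]).as_matrix().T@np.array(v)
E
python3 - <<'E'
import cv2,numpy as np
t=cv2.imread("pics/top0.png"); 
a=cv2.resize(t[235:310,115:215],None,fx=4,fy=4,interpolation=cv2.INTER_CUBIC)
b=cv2.resize(t[195:270,276:376],None,fx=4,fy=4,interpolation=cv2.INTER_CUBIC)
c=cv2.resize(t[245:320,390:490],None,fx=4,fy=4,interpolation=cv2.INTER_CUBIC)
s=cv2.imread("pics/side0.png")
d=cv2.resize(s[180:255,200:300],None,fx=4,fy=4,interpolation=cv2.INTER_CUBIC)
cv2.imwrite("pics/crops.png",np.vstack([np.hstack([a,b]),np.hstack([c,d])]))
E
```

```text
(no output)
```

View pics/crops.png

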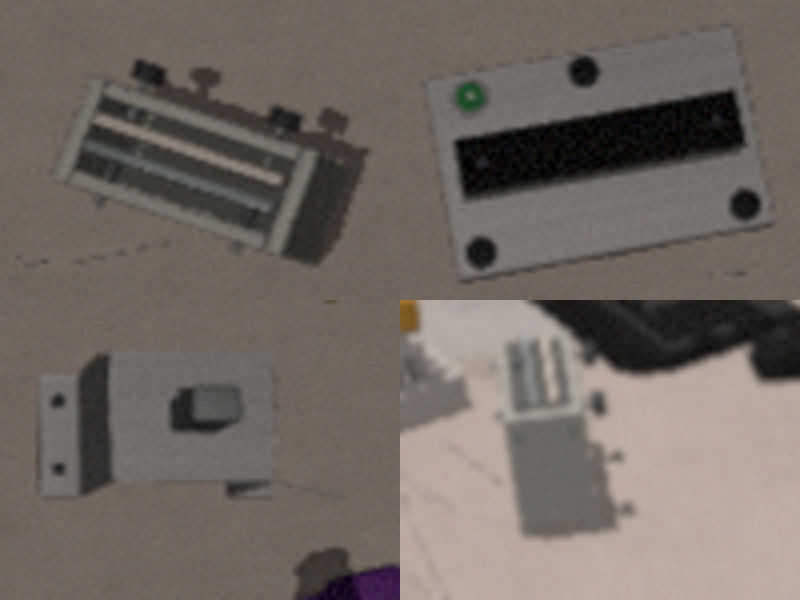

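The crop shows the cassette (top left) with its thumbscrews up-right, so the back faces world +x. It also shows the stand rail (black) and the grey steel gauge in its bridge, with the purple one outside. Now I measure them.

```bash
python3 - <<'E'
from h import *
def rep(name,pts,off,z):
    P=np.array([onz("top",(np.array(p)/4+off),z)[:2]*1000 for p in pts])
    L=[np.linalg.norm(P[i]-P[(i+1)%4]) for i in range(4)]
    l=(P[1]-P[0]+P[2]-P[3]); s=(P[0]-P[3]+P[1]-P[2])
    print(name,P.mean(0).round(1),"sides",np.round(L,1),"long ang",np.degrees(np.arctan2(l[1],l[0])).round(1),"short ang",np.degrees(np.arctan2(s[1],s[0])).round(1))
rep("cass",[(98,80),(318,152),(275,252),(57,180)],np.array([114.6,234.6]),.095)
rep("rail",[(57,140),(336,91),(345,145),(65,197)],np.array([275.6,194.6]),.045)
rep("base",[(28,81),(334,27),(373,222),(63,280)],np.array([275.6,194.6]),.018)
rep("rest",[(108,52),(273,52),(273,182),(108,182)],np.array([389.6,244.6]),.103)
rep("grip",[(194,85),(241,85),(241,121),(194,121)],np.array([389.6,244.6]),.159)
E
```

```text
cass [446.6 301.4] sides [114.8  52.5 113.   52.3] long ang -107.0 short ang -19.3
rail [553.  -20.6] sides [147.9  29.  148.1  30.3] long ang -78.4 short ang 9.5
base [553.1 -20.6] sides [166.5 107.4 166.6 108.4] long ang -78.4 short ang 11.5
rest [ 460.6 -240. ] sides [81.9 64.2 81.1 64.1] long ang -88.9 short ang -0.9
grip [ 461.2 -241.2] sides [22.2 17.  22.1 17. ] long ang -88.9 short ang -1.0
```

```bash
python3 -m pendant '[[[0,0,0],[0,0,0.125],1],[[0,0,0],[0,0,0.125],1],[[0,0,0],[0,0,0.125],1],[[0,0,0],[0,0,0.125],1],[[0,0,0],[0,0,0.125],1],[[0,0,0],[0,0,0.125],1],[[0,0,0],[0,0,0.125],1],[[0,0,0],[0,0,0.125],1],[[0,0,0],[0,0,0.125],1],[[0,0,0],[0,0,0.125],1],[[0,0,0],[0,0,0.125],1],[[0,0,0],[0,0,0.125],1]]' 60
python3 -c "
from h import *
o=get_obs();print(totool([.447-o['tool_pos'][0],.301-o['tool_pos'][1],.25-o['tool_pos'][2]])*1000); print(R.from_rotvec(o['tool_rot']).as_matrix().round(3))"
```

```text
t: 1.15
tool_pos: [0.1857, 0.5965, 0.2308]
tool_rot: [2.468, 1.943, -0.001]
contact_force: [0.5, -1.1, 0.9]
opening: 0.0854
grip_force: 0.0
[-225.83449815  323.44561152  -19.08408864]
[[ 0.235  0.972 -0.   ]
 [ 0.972 -0.235 -0.001]
 [-0.001 -0.    -1.   ]]
```

```bash
python3 -m pendant '[[[-22.6,32.3,-1.9],[0,0,0],1],[[-22.6,32.3,-1.9],[0,0,0],1],[[-22.6,32.3,-1.9],[0,0,0],1],[[-22.6,32.3,-1.9],[0,0,0],1],[[-22.6,32.3,-1.9],[0,0,0],1],[[-22.6,32.3,-1.9],[0,0,0],1],[[-22.6,32.3,-1.9],[0,0,0],1],[[-22.6,32.3,-1.9],[0,0,0],1],[[-22.6,32.3,-1.9],[0,0,0],1],[[-22.6,32.3,-1.9],[0,0,0],1],[[0,0,0],[0,0,0.07],1],[[0,0,0],[0,0,0],1]]'
python3 - <<'E'
from h import *
im=optics.get_image("wrist"); cv2.imwrite("pics/w1.png",im[:,:,::-1]); print(get_obs()["tool_pos"],np.array(optics.camera_model("wrist")["cam_to_world"]).round(3).tolist())
np.save("w1.npy",im)
E
```

```text
t: 2.15
tool_pos: [0.4496, 0.301, 0.2501]
tool_rot: [-2.534, -1.857, 0.001]
contact_force: [-0.3, 0.6, 0.8]
opening: 0.0852
grip_force: 0.0
[0.44873017 0.30207591 0.2499515 ] [[0.955, 0.287, 0.079, 0.467], [-0.298, 0.921, 0.251, 0.365], [-0.001, -0.263, 0.965, 0.392], [0.0, 0.0, 0.0, 1.0]]
```

View pics/w1.png

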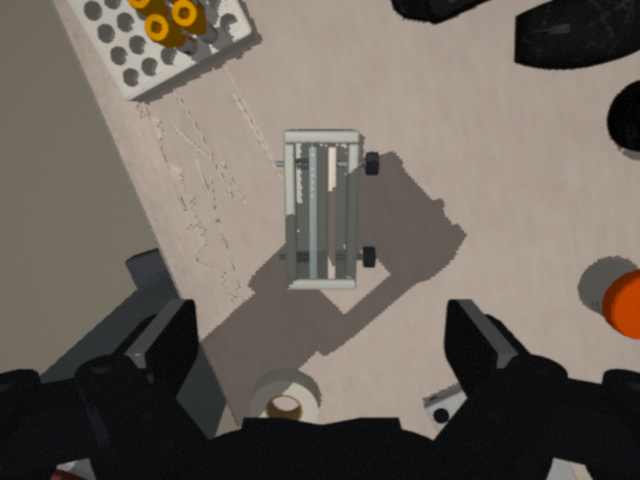

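The wrist view shows the cassette's top frame with corners near (285,131), (359,130), (356,289) and (289,289), and the thumbscrews on the right (+x). I'll refine this with edge profiles.

```bash
python3 - <<'E'
from h import *
im=np.load("w1.npy").astype(float); m=optics.camera_model("wrist")
g=cv2.GaussianBlur(im,(3,3),0)
def edge(prof):  # subpix position of strongest change over colour
    d=np.abs(np.gradient(prof,axis=0)).sum(1); i=d.argmax(); i=min(max(i,1),len(d)-2)
    a,b,c=d[i-1:i+2]; return i+0.5*(a-c)/(a-2*b+c)
Z=.095
def line(pts): 
    P=np.array([onz("wrist",p,Z,m)[:2]*1000 for p in pts]); vx,vy,x0,y0=cv2.fitLine(P.astype(np.float32),cv2.DIST_HUBER,0,.01,.01).ravel(); 
    r=(P-[x0,y0])@[-vy,vx]; print("res",r.std().round(2)); return np.array([x0,y0]),np.array([vx,vy])
rows=[r for r in range(145,280,3)]
Lp=[(280+edge(g[r,280:292]),r) for r in rows if not(155<r<170 or 250<r<262)]
Rp=[(350+edge(g[r,350:364]),r) for r in rows if not(148<r<180 or 242<r<272)]
Tp=[(c,124+edge(g[124:137,c])) for c in range(292,354,3)]
Bp=[(c,283+edge(g[283:296,c])) for c in range(296,352,3)]
ls=[line(p) for p in (Lp,Rp,Tp,Bp)]
def inter(a,b):
    s=np.linalg.solve(np.c_[a[1],-b[1]],b[0]-a[0]); return a[0]+s[0]*a[1]
C=np.array([inter(ls[0],ls[2]),inter(ls[1],ls[2]),inter(ls[1],ls[3]),inter(ls[0],ls[3])])
print(C.round(1)); print("sides",[np.linalg.norm(C[i]-C[(i+1)%4]).round(1) for i in range(4)])
for l in ls: print("ang",np.degrees(np.arctan2(l[1][1],l[1][0])).round(2))
c=C.mean(0); print("centre",c)
o=get_obs(); M=R.from_rotvec(o["tool_rot"]).as_matrix(); print("toolY ang",np.degrees(np.arctan2(M[1,1],M[0,1])), "d tool mm",totool(np.r_[c/1000,.0]-np.r_[o["tool_pos"][:2],0])*1000,o["tool_pos"])
E
```

```text
res 1.25
res 1.31
res 0.04
res 1.85
[[442.  367.6]
 [492.6 351.9]
 [455.6 242. ]
 [404.6 255.3]]
sides [np.float32(53.0), np.float32(115.9), np.float32(52.8), np.float32(118.4)]
ang 71.56
ang 71.43
ang -17.3
ang -14.63
centre [448.69006 304.20932]
toolY ang -17.28833495386518 d tool mm [ 2.02510717e+00 -6.72313659e-01  1.74261572e-04] [0.44873017 0.30207591 0.2499515 ]
```

```bash
python3 -m pendant '[[[2,-0.7,31],[0,0,0.01],1],[[0,0,31],[0,0,0],1],[[0,0,31],[0,0,0],1],[[0,0,31],[0,0,0],1],[[0,0,31],[0,0,0],1],[[0,0,31],[0,0,0],1],[[0,0,0],[0,0,0],1],[[0,0,0],[0,0,0],0],[[0,0,0],[0,0,0],0],[[0,0,0],[0,0,0],0],[[0,0,0],[0,0,0],0],[[0,0,0],[0,0,0],0]]' 80
python3 -m pendant '[[[0,0,0],[0,0,0],0],[[0,0,0],[0,0,0],0],[[0,0,0],[0,0,0],0],[[0,0,0],[0,0,0],0]]'
```

```text
t: 3.2
tool_pos: [0.4507, 0.3063, 0.0677]
tool_rot: [2.538, 1.851, 0.01]
contact_force: [1.3, 1.4, 6.5]
opening: 0.0528
grip_force: 86.1
t: 3.53
tool_pos: [0.4507, 0.3063, 0.0677]
tool_rot: [2.538, 1.851, 0.01]
contact_force: [1.2, 1.7, 7.1]
opening: 0.0527
grip_force: 86.2
```

```bash
python3 -m pendant '[[[0,0,-20],[0,0,0],0],[[0,0,-30],[0,0,0],0],[[0,0,-35],[0,0,0],0],[[0,0,-35],[0,0,0],0],[[0,0,-20],[0,0,0],0],[[0,0,0],[0,0,-0.125],0],[[0,0,0],[0,0,-0.125],0],[[0,0,0],[0,0,-0.125],0],[[0,0,0],[0,0,-0.125],0],[[0,0,0],[0,0,0],0],[[0,0,0],[0,0,0],0]]'
python3 - <<'E'
from h import *
im=optics.get_image("wrist"); cv2.imwrite("pics/w2.png",im[:,:,::-1]); np.save("w2.npy",im)
o=get_obs(); M=R.from_rotvec(o["tool_rot"]).as_matrix(); print("toolY ang",np.degrees(np.arctan2(M[1,1],M[0,1])),o["tool_pos"],M[:,2])
print("d tool mm",totool(np.r_[.553,-.0206,0]-np.r_[o["tool_pos"][:2],0])*1000)
E
```

```text
t: 4.45
tool_pos: [0.4475, 0.3045, 0.2031]
tool_rot: [-2.005, -2.417, 0.004]
contact_force: [-0.2, -0.8, -6.4]
opening: 0.0523
grip_force: 86.6
toolY ang 10.657644601216198 [0.44765485 0.30456158 0.20333008] [-1.83446322e-03 -7.99323042e-04 -9.99997998e-01]
d tool mm [-3.39035021e+02  4.33923995e+01  6.66573399e-02]
```

View pics/w2.png

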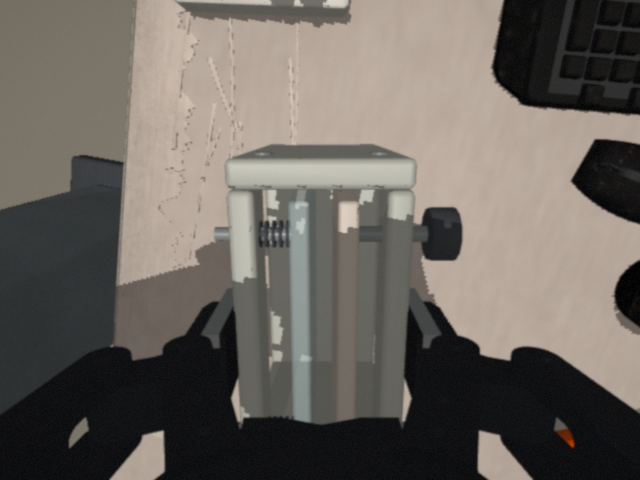

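The cassette is held squarely, with the end bar's outer top edge from (229,160) to (414,160). The plate edges are at column 291–310 for the glass and 337–358 for the ceramic. Next I compute the grip offset.

```bash
python3 - <<'E'
from h import *
o=get_obs(); z=o["tool_pos"][2]-.0677+.095
for p in [(229,160),(414,160),(322,160),(229,185),(415,185),(290,210),(310,210),(337,210),(358,210)]:
    zz=z+(.0055 if p[1]==210 else 0)
    P=onz("wrist",p,zz); print(p,(totool(P-o["tool_pos"])*1000).round(1))
E
```

```text
(229, 160) [ 56.6 -26.5 -27.3]
(414, 160) [ 56.5  24.2 -27.4]
(322, 160) [ 56.6  -1.  -27.3]
(229, 185) [ 49.7 -26.9 -27.3]
(415, 185) [ 49.7  24.9 -27.4]
(290, 210) [ 43.7  -9.6 -32.8]
(310, 210) [ 43.7  -4.2 -32.8]
(337, 210) [ 43.7   3.1 -32.8]
(358, 210) [ 43.7   8.7 -32.8]
```

```bash
python3 -m pendant '[[[-30,4,0],[0,0,-0.016],0],[[-40,4,0],[0,0,0],0],[[-40,4,0],[0,0,0],0],[[-40,4,0],[0,0,0],0],[[-40,4,0],[0,0,0],0],[[-40,4,0],[0,0,0],0],[[-40,4,0],[0,0,0],0],[[-40,4,0],[0,0,0],0],[[-40,4,0],[0,0,0],0],[[-40,4,0],[0,0,0],0],[[-30,4,0],[0,0,0],0],[[-14,0,0],[0,0,0],0]]'
python3 -m pendant '[[[0,0,0],[0,0,0],0],[[0,0,0],[0,0,0],0],[[0,0,0],[0,0,0],0]]'
python3 - <<'E'
from h import *
im=optics.get_image("wrist"); cv2.imwrite("pics/w3.png",im[:,:,::-1]); np.save("w3.npy",im)
o=get_obs(); M=R.from_rotvec(o["tool_rot"]).as_matrix(); print("toolY ang",np.degrees(np.arctan2(M[1,1],M[0,1])),o["tool_pos"])
E
```

```text
t: 5.5
tool_pos: [0.58, -0.1152, 0.204]
tool_rot: [1.989, 2.43, -0.002]
contact_force: [0.1, -0.0, -5.9]
opening: 0.0527
grip_force: 86.7
t: 5.75
tool_pos: [0.5789, -0.1102, 0.2038]
tool_rot: [-1.982, -2.436, -0.0]
contact_force: [-0.2, 0.0, -6.2]
opening: 0.0524
grip_force: 86.7
toolY ang 11.776942980085504 [ 0.57892751 -0.10993662  0.20396259]
```

View pics/w3.png

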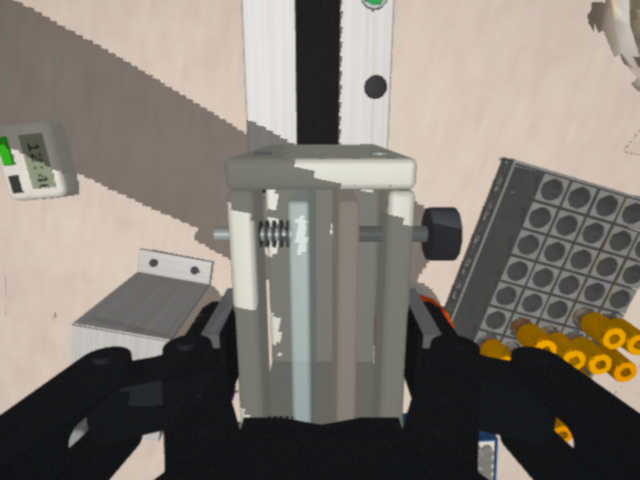

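The rail's black strip is visible above the cassette, columns about 297 to 339 and rows 0–145. I'll fit its edges.

```bash
python3 - <<'E'
from h import *
im=np.load("w3.npy").astype(int); m=optics.camera_model("wrist"); o=get_obs()
P=[];W=[]
for r in range(5,142,4):
    d=np.where(im[r,285:350].max(1)<45)[0]+285
    if len(d)<20: continue
    a,b=d[0]-.5,d[-1]+.5
    L,Rr=[totool(onz("wrist",(c,r),.045,m)-o["tool_pos"])*1000 for c in (a,b)]
    P.append((L+Rr)/2); W.append(Rr[1]-L[1])
P=np.array(P); k,b=np.polyfit(P[:,0],P[:,1],1)
print("width",np.mean(W),np.std(W),"tilt rad",k,"y at x=100",b+100*k, "y range",P[:,1].min(),P[:,1].max())
for p in [(257,163),(406,180)]: print("pot",onz("top",p,.061))
print("stand centre tool",totool(np.r_[.553,-.0206,0]-np.r_[o["tool_pos"][:2],0])*1000)
E
```

```text
width 27.815158309267318 0.2635161781712631 tilt rad 0.00430903244891777 y at x=100 -3.5746212251509784 y range -3.991603988919529 -3.3891364814907563
pot [0.69017904 0.12602011 0.061     ]
pot [ 0.66057364 -0.18605578  0.061     ]
stand centre tool [ 9.27478664e+01 -7.14793518e+00  9.08436492e-02]
```

```bash
python3 -m pendant '[[[30,-1.5,0],[0,0,0],0],[[35,-1.5,10],[0,0,0],0],[[30,-1,20],[0,0,0],0],[[0,0,25],[0,0,0],0],[[0,0,20],[0,0,0],0],[[0,0,0],[0,0,0],0],[[0,0,0],[0,0,0],0],[[0,0,0],[0,0,0],0],[[0,0,0],[0,0,0],0]]'
python3 - <<'E'
from h import *
a=optics.get_image("wrist"); t=optics.get_image("top"); s=optics.get_image("side"); np.save("w4.npy",a);np.save("t4.npy",t);np.save("s4.npy",s)
o=get_obs(); print(o["tool_pos"])
A=cv2.resize(a[40:240,200:440],(480,400)); T=cv2.resize(t[195:275,280:376],(320,267),interpolation=cv2.INTER_CUBIC); 
S=cv2.resize(s[220:310,270:390],(480,360)[:2] if 0 else (320,240),interpolation=cv2.INTER_CUBIC)
c=np.zeros((507,800,3),np.uint8); c[:400,:480]=A; c[:267,480:]=T; c[267:507,480:]=S
cv2.imwrite("pics/c4.png",c[:,:,::-1])
E
```

```text
t: 6.55
tool_pos: [0.5576, -0.0192, 0.1318]
tool_rot: [1.98, 2.434, 0.003]
contact_force: [-0.0, -0.0, -5.8]
opening: 0.0526
grip_force: 86.7
[ 0.55711886 -0.01935723  0.13104299]
```

View pics/c4.png

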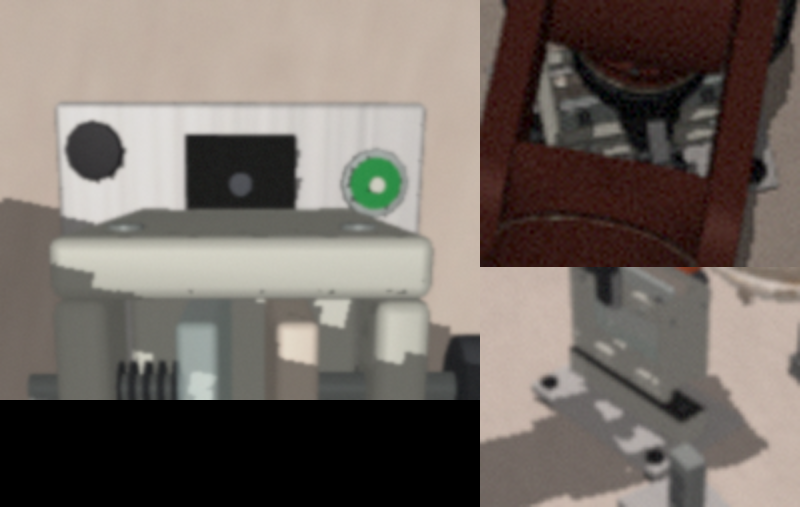

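Every centre sits near column 320.5: the rail's black end at cols 293–348.5, the base at 228–412 and the cassette bar at 225–416. The cassette's end-wall bottom edge, near row 144 and cols ~271–374, is almost at rail height, so I'll zoom in there for a direct comparison.

```bash
python3 - <<'E'
from h import *
a=np.load("w4.npy"); c=a[95:165,250:390]
cv2.imwrite("pics/c5.png",cv2.resize(c,(800,400),interpolation=cv2.INTER_CUBIC)[:,:,::-1])
o=get_obs()
for p,z in [((320.5,158),o["tool_pos"][2]-.0677+.095),((320.75,108),.045),((320.5,92),.018)]: print(totool(onz("wrist",p,z)-o["tool_pos"])*1000)
E
```

```text
[ 57.10142166  -1.38213418 -27.35947637]
[74.23289392 -1.28128294 85.96747907]
[ 84.13442509  -1.41510906 112.95756428]
```

View pics/c5.png

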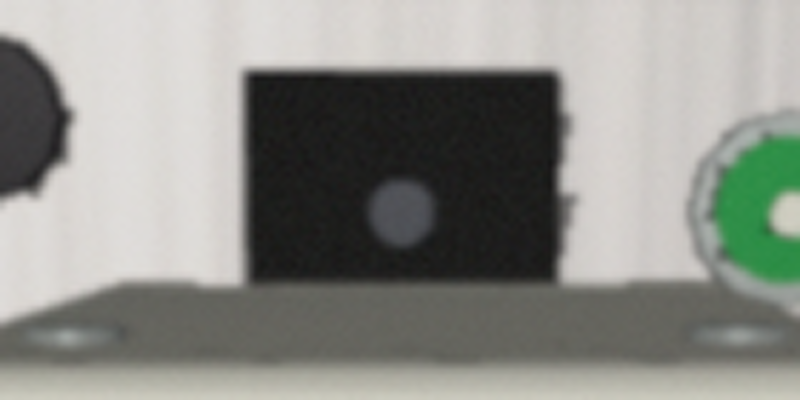

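The channel's centre is about 0.9 mm to the right (+tool y) of the rail's, and its mouth is chamfered. I'll correct and lower.

```bash
python3 -m pendant '[[[0,-0.8,6],[0,0,0],0],[[0,0,6],[0,0,0],0],[[0,0,3],[0,0,0],0],[[0,0,3],[0,0,0],0],[[0,0,3],[0,0,0],0],[[0,0,3],[0,0,0],0],[[0,0,2],[0,0,0],0],[[0,0,0],[0,0,0],0],[[0,0,0],[0,0,0],0]]'
```

```text
t: 7.45
tool_pos: [0.5554, -0.0193, 0.1045]
tool_rot: [-1.982, -2.437, 0.001]
contact_force: [-5.2, -0.5, 4.3]
opening: 0.0523
grip_force: 88.0
```

```bash
python3 -m pendant '[[[0,-0.5,0],[0,0,0],0],[[0,0,0],[0,0,0],0],[[0,0,0],[0,0,0],1],[[0,0,0],[0,0,0],1],[[0,0,0],[0,0,0],1],[[0,0,0],[0,0,0],1],[[0,0,0],[0,0,0],1],[[0,0,0],[0,0,0],1],[[0,0,0],[0,0,0],1]]'
python3 -m pendant '[[[0,0,-25],[0,0,0],1],[[0,0,-41],[0,0,0],1],[[0,0,-41],[0,0,0],1],[[0,0,-38],[0,0,0],1],[[0,0,0],[0,0,0],1],[[0,0,0],[0,0,0],1],[[0,0,0],[0,0,0],1]]'
python3 - <<'E'
from h import *
a=optics.get_image("wrist"); np.save("w6.npy",a); cv2.imwrite("pics/w6.png",a[:,:,::-1])
o=get_obs(); M=R.from_rotvec(o["tool_rot"]).as_matrix(); print("toolY ang",np.degrees(np.arctan2(M[1,1],M[0,1])),o["tool_pos"])
np.save("w6T.npy",optics.camera_model("wrist")["cam_to_world"])
print("gauge d tool",totool(np.r_[.461,-.2405,0]-np.r_[o["tool_pos"][:2],0])*1000)
E
```

```text
t: 8.2
tool_pos: [0.5549, -0.0193, 0.1033]
tool_rot: [1.982, 2.437, 0.0]
contact_force: [-0.1, 0.4, -0.0]
opening: 0.0854
grip_force: 0.0
t: 8.78
tool_pos: [0.5547, -0.0193, 0.248]
tool_rot: [-1.982, -2.437, 0.0]
contact_force: [-0.4, 0.1, -1.7]
opening: 0.0855
grip_force: 0.0
toolY ang 11.74450636069173 [ 0.55406608 -0.01915541  0.24663843]
gauge d tool [-1.97767543e+02 -1.36171600e+02  1.31833218e-01]
```

View pics/w6.png

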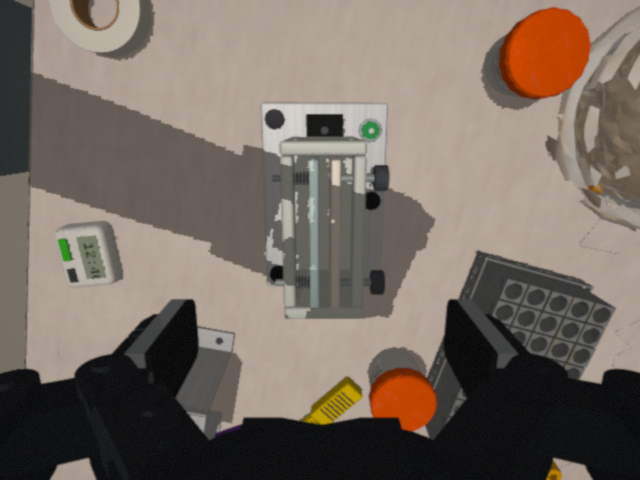

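The cassette stands squarely on the stand, with rail end (325,125) in line with the frame at cols 280–366, and it is released. Next I go over the gauge.

```bash
python3 -m pendant '[[[-33,-22.7,-2],[0,0,0],1],[[-33,-22.7,-2],[0,0,0],1],[[-33,-22.7,-2],[0,0,0],1],[[-33,-22.7,-2],[0,0,0],1],[[-33,-22.7,-2],[0,0,0],1],[[-33,-22.7,-2],[0,0,0],1],[[0,0,0],[0,0,0.111],1],[[0,0,0],[0,0,0.111],1],[[0,0,0],[0,0,0],1],[[0,0,0],[0,0,0],1],[[0,0,0],[0,0,0],1]]'
python3 - <<'E'
from h import *
a=optics.get_image("wrist"); np.save("w7.npy",a); cv2.imwrite("pics/w7.png",a[:,:,::-1])
o=get_obs(); M=R.from_rotvec(o["tool_rot"]).as_matrix(); print("toolY ang",np.degrees(np.arctan2(M[1,1],M[0,1])),o["tool_pos"])
print("gauge expected px",proj("wrist",[.461,-.2405,.159]))
E
```

```text
t: 9.75
tool_pos: [0.4615, -0.2402, 0.2589]
tool_rot: [-2.235, -2.204, 0.001]
contact_force: [-0.2, 0.2, -0.1]
opening: 0.0854
grip_force: 0.0
toolY ang -0.8190781586080212 [ 0.46165407 -0.24021039  0.25927638]
gauge expected px [322.00221715 236.85105797]
```

View pics/w7.png

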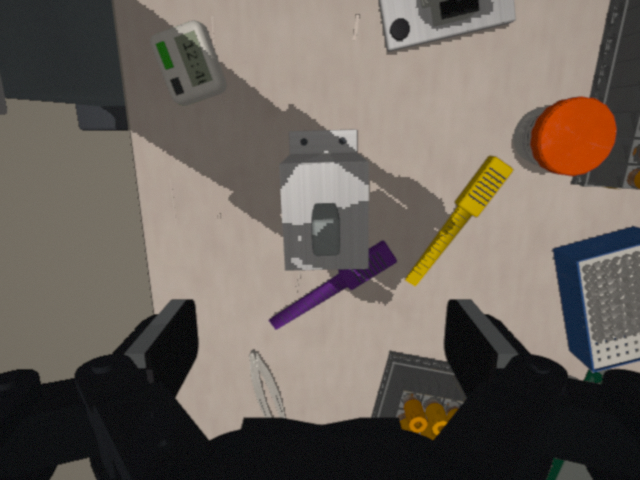

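The steel gauge's grip top is at cols 312–340 and rows 215–256, with centre (326,235), standing in its bridge. Purple (330,285) and yellow (460,220) lie outside it. The offset is about +2.5 mm in tool y, so I'll correct, descend and grip.

```bash
python3 -m pendant '[[[1,2.5,20],[0,0,0],1],[[0,0,30],[0,0,0],1],[[0,0,30],[0,0,0],1],[[0,0,30],[0,0,0],1],[[0,0,21],[0,0,0],1],[[0,0,10],[0,0,0],1],[[0,0,0],[0,0,0],1],[[0,0,0],[0,0,0],0],[[0,0,0],[0,0,0],0],[[0,0,0],[0,0,0],0],[[0,0,0],[0,0,0],0],[[0,0,0],[0,0,0],0]]' 60
python3 -m pendant '[[[0,0,0],[0,0,0],0],[[0,0,0],[0,0,0],0],[[0,0,0],[0,0,0],0],[[0,0,0],[0,0,0],0],[[0,0,0],[0,0,0],0],[[0,0,0],[0,0,0],0]]'
```

```text
t: 10.8
tool_pos: [0.4649, -0.2404, 0.1206]
tool_rot: [2.239, 2.201, 0.001]
contact_force: [-0.5, 0.5, 0.6]
opening: 0.0253
grip_force: 0.0
t: 11.3
tool_pos: [0.4648, -0.2403, 0.1204]
tool_rot: [2.239, 2.201, 0.0]
contact_force: [-0.7, -0.3, 4.5]
opening: 0.0164
grip_force: 58.8
```

```bash
python3 -m pendant '[[[0,0,-10],[0,0,0],0],[[0,0,-20],[0,0,0],0],[[0,0,-30],[0,0,0],0],[[0,0,-30],[0,0,0],0],[[0,0,-30],[0,0,0],0],[[0,0,-28],[0,0,0],0],[[0,0,0],[0,0,-0.11],0],[[0,0,0],[0,0,-0.11],0],[[0,0,0],[0,0,0],0],[[0,0,0],[0,0,0],0],[[0,0,0],[0,0,0],0]]'
python3 - <<'E'
from h import *
o=get_obs(); M=R.from_rotvec(o["tool_rot"]).as_matrix(); print("toolY ang",np.degrees(np.arctan2(M[1,1],M[0,1])),o["tool_pos"],o["contact_force"],M[:,2])
c=np.array([.5549,-.0193])+.00045*np.array([np.cos(.205),np.sin(.205)])
print("d tool",totool(np.r_[c,0]-np.r_[o["tool_pos"][:2],0])*1000)
E
```

```text
t: 12.22
tool_pos: [0.4639, -0.2396, 0.2664]
tool_rot: [-1.987, -2.431, 0.0]
contact_force: [0.1, 0.2, -1.0]
opening: 0.0163
grip_force: 59.3
toolY ang 11.502914883633819 [ 0.46386398 -0.23957168  0.26639247] [ 0.14376501  0.16611419 -1.00926608] [-0.00145802  0.00106126 -0.99999837]
d tool [1.97695169e+02 1.33583510e+02 1.00488946e-01]
```

```bash
python3 -m pendant '[[[20,14,0],[0,0,-0.004],0],[[33,22.3,0],[0,0,0],0],[[33,22.3,0],[0,0,0],0],[[33,22.3,0],[0,0,0],0],[[33,22.3,0],[0,0,0],0],[[28,18.8,0],[0,0,0],0],[[17.7,11.6,0],[0,0,0],0],[[0,0,0],[0,0,0],0],[[0,0,0],[0,0,0],0],[[0,0,0],[0,0,0],0],[[0,0,0],[0,0,0],0]]'
python3 - <<'E'
from h import *
a=optics.get_image("wrist"); np.save("w8.npy",a); cv2.imwrite("pics/w8.png",cv2.resize(a[120:360,210:430],(733,800*240//220*733//800)  if 0 else (550,600),interpolation=cv2.INTER_CUBIC)[:,:,::-1])
o=get_obs(); M=R.from_rotvec(o["tool_rot"]).as_matrix(); print("toolY ang",np.degrees(np.arctan2(M[1,1],M[0,1])),o["tool_pos"],M[:,2])
c=np.array([.5549,-.0193])+.00045*np.array([np.cos(.205),np.sin(.205)])
print("d tool",totool(np.r_[c,0]-np.r_[o["tool_pos"][:2],0])*1000, "tip px",proj("wrist",np.r_[o["tool_pos"]]-[0,0,.1074]))
E
```

```text
t: 13.13
tool_pos: [0.5541, -0.02, 0.267]
tool_rot: [-1.982, -2.437, 0.001]
contact_force: [-0.2, -0.1, -0.6]
opening: 0.0163
grip_force: 59.5
toolY ang 11.736717947794533 [ 0.55415376 -0.02012493  0.26712699] [-3.75441973e-04 -2.05626031e-04 -9.99999908e-01]
d tool [ 6.55952661e-01  1.34844438e+00 -6.34045496e-04] tip px [323.00710266 233.63563403]
```

View pics/w8.png

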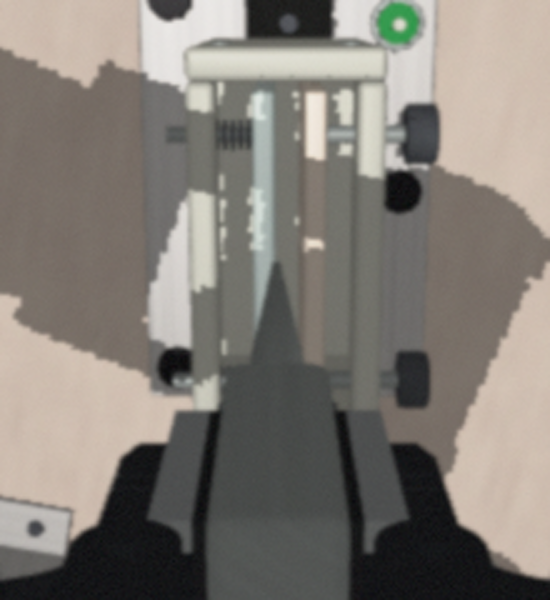

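Tip is at crop (277,262), i.e. px (320.8,225). The gap lies between the glass edge at crop col 274 and the ceramic edge at 304, so its centre is px ~325.6, about 3.2 mm to tool +y. I've also miscounted: that was the 11th picture viewed and the limit was 10, so from here I check by numbers only.

```bash
python3 -m pendant '[[[0,3.2,6],[0,0,0],0],[[0,0,6],[0,0,0],0],[[0,0,0],[0,0,0],0],[[0,0,0],[0,0,0],0],[[0,0,0],[0,0,0],0]]'
python3 - <<'E'
from h import *
a=optics.get_image("wrist").astype(int); np.save("w9.npy",a)
o=get_obs(); print(o["tool_pos"])
print("tip px",proj("wrist",o["tool_pos"]-[0,0,.1074]))
for r in (175,185,195,205,212,220,226,232,238,244,250,256):
    print(r," ".join("%d/%d"%(p[0],p[2]) for p in a[r,306:344]))
E
```

```text
t: 13.6
tool_pos: [0.5575, -0.0185, 0.255]
tool_rot: [-1.98, -2.438, 0.0]
contact_force: [0.3, -0.5, -1.5]
opening: 0.0164
grip_force: 59.5
[ 0.55762608 -0.01845533  0.25534925]
tip px [322.93155373 233.64198684]
175 162/168 175/181 175/182 175/182 173/179 172/178 159/167 134/140 112/116 104/104 109/105 114/109 118/109 116/108 117/110 116/109 114/107 128/120 150/140 143/129 159/138 207/180 233/213 238/220 239/219 238/219 236/215 232/209 215/187 168/149 139/134 138/140 139/141 140/141 139/140 139/141 139/142 138/141
185 165/171 172/180 173/179 175/182 173/179 172/178 158/165 138/143 113/117 107/107 110/105 114/108 117/110 115/108 115/108 116/108 117/111 116/110 115/106 108/98 113/99 122/105 129/111 130/113 129/112 132/113 137/119 148/128 146/127 127/110 118/108 116/108 117/110 116/109 116/109 114/108 117/110 119/111
195 191/195 207/210 194/199 177/183 172/179 169/175 160/166 138/143 112/117 104/104 110/105 114/106 116/109 115/108 116/109 114/107 117/110 115/108 114/105 110/98 111/97 122/106 127/110 130/113 130/113 129/113 129/112 128/111 126/109 117/104 113/105 116/108 115/108 116/108
[... 1962 characters left out ...]
 78/75 91/85 114/100 125/109 129/112 129/113 129/112 128/110 128/110 124/108 118/107 113/106 113/105 113/106 115/107 113/106 115/107 114/106 112/105
250 138/142 154/161 159/167 161/169 161/168 156/165 140/146 104/109 76/78 70/71 72/73 70/71 70/71 72/73 73/73 72/73 73/74 73/73 72/73 73/74 76/77 86/82 109/98 124/107 128/109 128/110 130/112 127/109 122/106 118/107 114/107 115/108 114/106 114/108 113/106 113/106 115/108 114/106
256 137/140 151/159 159/166 161/166 152/158 120/126 86/89 69/72 70/70 69/70 72/72 73/75 73/74 73/73 74/75 73/74 74/76 75/75 75/76 74/74 76/79 76/77 84/82 102/94 120/105 128/111 128/111 124/108 124/107 117/106 116/106 113/106 115/106 113/104 114/105 113/106 114/106 114/105
```

Numerically, the gap edges are at px 313.7 and 325.8 (centre 319.8) and the tip is at 320.0. It is centred and the gap is about 7.5 mm, so contact should come near TCP z of 0.19. Descending.

```bash
python3 -m pendant '[[[0,0,10],[0,0,0],0],[[0,0,10],[0,0,0],0],[[0,0,10],[0,0,0],0],[[0,0,10],[0,0,0],0],[[0,0,5],[0,0,0],0],[[0,0,0],[0,0,0],0],[[0,0,0],[0,0,0],0],[[0,0,0],[0,0,0],0]]'
python3 -m pendant '[[[0,0,2],[0,0,0],0],[[0,0,2],[0,0,0],0],[[0,0,2],[0,0,0],0],[[0,0,0],[0,0,0],0],[[0,0,0],[0,0,0],0]]'
```

```text
t: 14.32
tool_pos: [0.5579, -0.0184, 0.2108]
tool_rot: [1.98, 2.439, 0.001]
contact_force: [-0.2, -0.3, -1.1]
opening: 0.0164
grip_force: 59.4
t: 14.73
tool_pos: [0.5575, -0.0183, 0.2042]
tool_rot: [-1.98, -2.439, 0.0]
contact_force: [0.2, 0.3, -1.6]
opening: 0.0165
grip_force: 59.4
```

```bash
python3 -m pendant '[[[0,0,2],[0,0,0],0],[[0,0,2],[0,0,0],0],[[0,0,2],[0,0,0],0],[[0,0,0],[0,0,0],0],[[0,0,0],[0,0,0],0],[[0,0,0],[0,0,0],0]]'
python3 -m pendant '[[[0,0,1],[0,0,0],0],[[0,0,1],[0,0,0],0],[[0,0,1],[0,0,0],0],[[0,0,0],[0,0,0],0],[[0,0,0],[0,0,0],0],[[0,0,0],[0,0,0],0]]'
```

```text
t: 15.23
tool_pos: [0.5576, -0.0183, 0.1983]
tool_rot: [-1.98, -2.439, 0.0]
contact_force: [0.5, 0.3, -0.5]
opening: 0.0165
grip_force: 59.4
t: 15.73
tool_pos: [0.5576, -0.0183, 0.1953]
tool_rot: [-1.98, -2.439, 0.0]
contact_force: [-0.2, -0.3, -1.2]
opening: 0.0163
grip_force: 59.4
```

```bash
for i in 1; do python3 -m pendant '[[[0,0,1],[0,0,0],0],[[0,0,1],[0,0,0],0],[[0,0,0],[0,0,0],0],[[0,0,0],[0,0,0],0],[[0,0,0],[0,0,0],0]]'; done
python3 -m pendant '[[[0,0,1],[0,0,0],0],[[0,0,1],[0,0,0],0],[[0,0,0],[0,0,0],0],[[0,0,0],[0,0,0],0],[[0,0,0],[0,0,0],0]]'
```

```text
t: 16.15
tool_pos: [0.5575, -0.0183, 0.1931]
tool_rot: [-1.98, -2.439, 0.0]
contact_force: [-1.0, 0.0, -2.0]
opening: 0.0165
grip_force: 59.4
t: 16.57
tool_pos: [0.5575, -0.0183, 0.1911]
tool_rot: [-1.98, -2.439, 0.0]
contact_force: [-0.4, 0.1, -1.2]
opening: 0.0165
grip_force: 59.4
```

```bash
python3 -m pendant '[[[0,0,1],[0,0,0],0],[[0,0,1],[0,0,0],0],[[0,0,0],[0,0,0],0],[[0,0,0],[0,0,0],0],[[0,0,0],[0,0,0],0]]'
python3 -m pendant '[[[0,0,1],[0,0,0],0],[[0,0,1],[0,0,0],0],[[0,0,0],[0,0,0],0],[[0,0,0],[0,0,0],0],[[0,0,0],[0,0,0],0]]'
```

```text
t: 16.98
tool_pos: [0.5576, -0.0184, 0.1892]
tool_rot: [-1.98, -2.439, 0.0]
contact_force: [-1.2, -0.2, -1.1]
opening: 0.0164
grip_force: 59.4
t: 17.4
tool_pos: [0.5575, -0.0183, 0.1872]
tool_rot: [-1.98, -2.439, 0.0]
contact_force: [-1.2, 0.1, -0.8]
opening: 0.0164
grip_force: 59.4
```

```bash
python3 -m pendant '[[[0,0,1],[0,0,0],0],[[0,0,1],[0,0,0],0],[[0,0,0],[0,0,0],0],[[0,0,0],[0,0,0],0],[[0,0,0],[0,0,0],0]]'
python3 -m pendant '[[[0,0,1],[0,0,0],0],[[0,0,0.5],[0,0,0],0],[[0,0,0],[0,0,0],0],[[0,0,0],[0,0,0],0],[[0,0,0],[0,0,0],0]]'
```

```text
t: 17.82
tool_pos: [0.5576, -0.0184, 0.1853]
tool_rot: [1.98, 2.439, -0.0]
contact_force: [-1.4, -0.4, -1.6]
opening: 0.0165
grip_force: 59.5
t: 18.23
tool_pos: [0.5579, -0.0184, 0.1843]
tool_rot: [1.98, 2.439, 0.001]
contact_force: [-0.3, 0.0, 3.6]
opening: 0.0166
grip_force: 59.9
```

```bash
python3 -m pendant '[[[0,0,1],[0,0,0],0],[[0,0,1],[0,0,0],0],[[0,0,0.5],[0,0,0],0],[[0,0,0],[0,0,0],0],[[0,0,0],[0,0,0],0],[[0,0,0],[0,0,0],0],[[0,0,0],[0,0,0],0]]'
python3 -m pendant '[[[0,0,0],[0,0,0],0],[[0,0,0],[0,0,0],0],[[0,0,0],[0,0,0],0],[[0,0,0],[0,0,0],0],[[0,0,0],[0,0,0],0],[[0,0,0],[0,0,0],0]]'
```

```text
t: 18.82
tool_pos: [0.5578, -0.0185, 0.1816]
tool_rot: [1.98, 2.439, 0.0]
contact_force: [-1.5, -1.3, 6.0]
opening: 0.0163
grip_force: 60.2
t: 19.32
tool_pos: [0.5578, -0.0184, 0.1816]
tool_rot: [1.98, 2.439, 0.0]
contact_force: [-1.6, -1.5, 5.1]
opening: 0.0163
grip_force: 60.2
```

The drag is steady at about 6.5 N net, with a small side load and the gauge still gripped. That is snug, so I hand it in.

```bash
python3 -c "
from h import *
print(ctrl.finish_job())"
```

```text
the job is handed in; nothing more can be done
None
```

I handed the job in with the cassette seated on the rail and released, and the gauge still held about 63 mm deep between the plates at about 6.5 N of drag; no verdict came back, I did not re-check the cassette's seating after inserting the gauge, and I viewed 11 pictures, one over the limit of 10.

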